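Set the lid press's depth stop to a jar and clamp it

TASK

The jar waits on the lid press's rest: set the press's depth stop to its height. Swing the yellow clamp lever fully outwards to loosen the stop, press the red knob down until the black foot just touches and rests on the jar's lid (gently, without forcing it), then swing the lever all the way back in to lock the stop there. Leave the jar where it stands and do not disturb the bottles and the canister around the press.

Things in the scene. Friction and masses are not known exactly. Their poses are not given: they have to be found in the camera images.
- stand: white foot plate, 260 x 200 x 16 mm, fixed, with an upright steel column (28 mm thick, top 299 mm above the bench) 70 mm behind the plate's centre and an aluminium channel of 42 x 21 mm, 276 mm tall, close behind that. Origin: centre of the plate's underside, on the bench. +z up, -x is its front (roughly towards the robot), +y the side on which the clamp lever sits
- foot (a point): centre of the underside of the stop's black rubber foot (a 32 mm disc, 12 mm thick), the face that must touch the lid; the foot hangs under the arm's end, over the jar, 110 mm in front of the column's axis
- stop: the sliding depth stop, 0.5 kg: aluminium sleeve on the column, arm, black foot, red knob, and the clamp lever that it carries. Origin: on the column's axis, level with the foot's underside; axes as the stand's. It slides only vertically, 100 mm down from its top place (foot 185 mm above the bench). Dry friction holds it where it is left, also unclamped
- knob_top (a point): centre of the flat top of the red round knob (52 mm across, 20 mm high) of the stop, right above the foot and 90 mm above its underside; column axis 110 mm behind it. Unclamped, pressing it with 2 to 8 N slides the stop down; the force rises sharply once the foot meets the lid, and the foot stays resting there when let go. Clamped with the lever fully in, it resists 30 N
- clamp_post (a point): the yellow upright post at the end of the clamp lever, 18 mm thick; this point is on its axis, 23 mm below its top and 20 mm above the top of the lever's 10 mm steel bar. The post's axis is 115 mm from the lever's pivot axis. The point is 95 mm above the foot's underside; the lever rides up and down with the stop
- clamp_pivot (a point): point on the lever's vertical pivot axis, at the height of clamp_post; 50 mm to the side (stand's +y) of the column's axis
- clamp (a joint): clamp lever angle, rad: 0 (end stop) = swung fully out, pointing along the stand's +y, loose; growing swings it in towards the stand's front (-x), counter-clockwise from above; loose below 0.5, locked from 0.92, end stop at 1.1. It begins locked. Friction (0.25 N m, more near the locked end) holds it where it is left; 2 to 8 N at the post moves it
- jar: pink jar with black lid, 80 mm across the lid, 0.3 kg, loose, upright on a grey round rubber-sprung rest that gives 1 mm per 8 N, within 10 mm of under the foot; origin: centre of its underside; +z up. The height of the rest varies and the lid's height is not given: 60 to 80 mm above the origin, 25 to 90 mm below the foot at the start: find it by touch
- bottle_a: amber bottle with white cap, 48 mm wide, 100 mm tall, loose on the bench; origin: centre of its underside; leave alone
- bottle_b: a second such bottle, 48 mm wide, 100 mm tall; origin: centre of its underside; leave alone
- canister: yellow canister with black lid, 45 mm wide, 87 mm tall, loose on the bench; origin: centre of its underside; leave alone
Things that resemble listed ones, but are neither listed nor needed, are in the scene too. Leave any turquoise look-alike of the jar alone.

How it is judged:
On the way, in this order (a step that is already met when the one before it is completed fails the run):
1. the clamp lever is swung out (below 0.4 rad), the foot still clear of the jar (value of joint clamp below 0.4 rad and contact force between stop and jar below 0.1 N), for 0.2 s.
2. the foot rests on the jar's lid (more than 0.5 N) with the clamp still loose (contact force between stop and jar above 0.5 N and value of joint clamp below 0.5 rad), for 0.3 s.
3. the clamp is locked (beyond 0.92 rad) with the foot on the lid (contact force between stop and jar above 0.3 N and value of joint clamp above 0.92 rad), for 0.2 s.
At the end, for the whole second after the job is handed in: The foot rests on the jar's lid (contact force above 0.3 N), the clamp lever is locked (beyond 0.92 rad), the jar stands upright (within 0.08 rad) within 12 mm of where it was, and all is at rest (all of step 3 and angle between jar's own z axis and vertical below 0.08 rad and distance of jar from where it was at the start of the episode below 0.012 m and linear speed of each of stop, jar below 0.01 m/s); the robot touches nothing.
It fails at once if the foot is forced on to the lid (more than 30 N) (contact force between stop and jar above 30 N).
It fails at once if the jar is shoved more than 20 mm or tipped (distance of jar from where it was at the start of the episode above 0.02 m or angle between jar's own z axis and vertical above 0.15 rad).
It fails at once if a bottle or the canister is moved more than 20 mm or tipped (distance of any of bottle_a, bottle_b, canister from where it was at the start of the episode above 0.02 m or angle between any of bottle_a, bottle_b, canister's own z axis and vertical above 0.3 rad).
It also fails if it takes over 69 s, if anything falls off the work surface, if the arm or the gripper's body presses on something with over 40 N, if the wrist force passes 120 N, or if a joint passes its speed limit or range.

ROBOT

A 7-joint arm with a two-finger parallel gripper is mounted at the origin on the work surface. World frame = base frame: x ahead of the robot, y to its left, z up, the work surface at z = 0. Lengths are in m, angles in rad, forces in N, time in s.
With the tool pointing down it reaches from about 0.425 to 0.95 m from the base axis. Payload 4.7 kg.
Tool frame: the origin (TCP) lies at the very end of the fingers, on their centre line; the grasp point (between the pads) lies 19 mm behind it; z points along the fingers, y is the line along which they close (so a half turn about z gives the same grasp; the last joint's range is limited). The gripper opens to 85 mm and grips with 20 to 120 N. Pads are 22 mm wide; open, the fingers measure 114 mm over their backs; the gripper's body (76 mm by 85 mm) begins 54 mm behind the grasp point. The pads swing forward as they close: fully open they stand 13 mm farther back than shut.
Start: joints at [-1.289, 0.469, -0.049, 1.532, 0.024, 1.141, -0.082], TCP at [0.206, 0.643, 0.231] pointing down, gripper open.
Joint ranges: [-2.59, 2.59], [-0.33, 1.99], [-1.39, 1.29], [0.1, 2.45], [-1.04, 4.18], [0.21, 1.99], [-2.66, 2.66]. Speed limits (rad/s): [2.57, 2.57, 3.14, 3.14, 3.14, 3.14, 3.14].

INTERFACE

Orientations are given as a rotation vector (axis times angle).
In Python, from workcell import arm gives the robot as it stands. The module is installed in compiled form; this text tells all that it offers. Calls block until the motion is done:
- arm.move_ptp(position, orientation): joint-space move of the TCP to a pose.
- arm.servo_line(position, ori=None, speed=0.15): straight line of the TCP; ori=None keeps the orientation; speed is the mean speed in m/s.
- arm.move_joints(angles): joint-space move.
- arm.set_gripper(opening, grip_force=None): finger opening in m; grip_force is the grip in N (None keeps the last); returns when the fingers have stopped.
- arm.dwell(seconds).
- arm.ik(position, orientation): joint angles nearest the present ones, or None.
- arm.read_state(): the state.
- arm.capture(name): name is "scene" or "top" or "wrist"; returns (picture, depth): 480x640x3 uint8, red, green, blue; 480x640 float32, m along the optical axis (not along the pixel's ray), 0 where there is no reading.
- arm.camera_params(name): a dict with "mtx" (3x3 intrinsics, pixels), "R" (3x3) and "t" (3): a world point X has camera coordinates R X + t. Camera axes: x right, y down, z forward; pixel columns grow to the right and rows downward; lengths in m; the calibration is good to about 2 mm. A picture is of the moment at which its call begins: read the wrist's pose just before it. camera_params takes no time and is no camera call; for the wrist camera it gives the pose at the moment of the call.
A pose or a line that the arm cannot do raises arm.PlanningError and nothing moves.
- arm.finish_job(): hands the job in; it is judged then, once.
Trained networks look in the newest picture that a camera, given by its name, has taken for a name from the list of things; names that differ only in an ending like _2 or _b are one class to them, and where a whole thing is asked for, a point or a joint stands for the part that bears it (a point fixed in the world has none). Each returns a list of dicts, best first, with "confidence" (0 to 1); they miss things now and then, are a little off and sometimes report something else, mostly with a low value. They report only what shows in the picture. A call takes as long as a camera call. They do not tell look-alikes from the thing itself.
- arm.masks_of(camera, query): "mask" (480x640 bool, what is visible of it) and "xy" ([column, row] in pixels, amid what is visible of it).
- arm.mark_of(camera, query): "xy" ([column, row] in pixels: a listed point, or the origin of a listed thing).
The state is a dict: "clock": time; "joint_positions": joint angles; "joint_velocities": joint speeds; "joint_efforts": joint torques, N m; "tcp_pos": TCP position; "eef_rot": TCP orientation; "contact_force": force on the tool from outside, world axes, zero at the start; "ft_torque": the same for the moment, N m; "opening": finger opening in m; "gripper_force": force on a finger pad.
Only numpy, scipy, OpenCV 4.12 (cv2) and the standard library are available. Lean on these libraries where they do the work, as an engineer would, in place of code of your own. Each camera call takes 0.05 s, during which the arm holds its last target. There are 200 camera calls.

## Working session

There is one attempt and no reset: what is moved stays moved. The work goes in short steps, each a Python script; the robot and the scene stay as the last script left them, time stands still between calls to the robot, and variables do not carry over. Pictures are saved under pics/ and viewed, at most 10 in all, crops included, and the job is handed in when it is done.

```bash
mkdir -p pics
cat > h.py <<'E'
import numpy as np, cv2
from workcell import arm
def w(cam,uv,depth,P=None,r=2):
    P=P or arm.camera_params(cam); u,v=int(round(uv[0])),int(round(uv[1]))
    p=depth[max(v-r,0):v+r+1,max(u-r,0):u+r+1]; p=p[p>0]
    if not len(p): return None
    d=np.median(p); c=np.linalg.inv(P["mtx"])@[uv[0],uv[1],1]*d
    return P["R"].T@(c-P["t"])
E
python3 - <<'E'
from h import *
print(arm.read_state())
ims=[]
for c in ["scene","top"]:
    im,d=arm.capture(c); np.save(f"{c}_d.npy",d); cv2.imwrite(f"pics/{c}0.png",im[:,:,::-1])
    for q in ["knob_top","clamp_post","clamp_pivot","foot","stand","jar","bottle_a","canister"]:
        for m in arm.mark_of(c,q)[:3]: print(c,q,m["confidence"],np.round(m["xy"]),np.round(w(c,m["xy"],d),3) if w(c,m["xy"],d) is not None else None)
E
```

```text
{'clock': 0.0, 'joint_positions': array([-1.28891068,  0.46945608, -0.04860359,  1.53368416,  0.02413205,
        1.14098264, -0.08228196]), 'joint_velocities': array([ 6.68318878e-05, -3.95464582e-05, -6.67344085e-04, -4.55164642e-04,
       -7.93421127e-04, -1.64499428e-03, -1.84218976e-04]), 'joint_efforts': array([ 8.90469164e-05, -5.10310435e+01, -4.69223026e-02, -2.37700832e+01,
        1.05715444e-02,  7.57490488e-03,  9.71780054e-06]), 'tcp_pos': array([0.20623649, 0.64211807, 0.23025571]), 'eef_rot': array([-4.86077069e-01, -3.10355125e+00,  3.03527005e-03]), 'contact_force': array([-1.00175983, -0.39570267,  0.83828875]), 'ft_torque': array([-0.04584037, -0.0143636 ,  0.01361626]), 'gripper_force': 0.0, 'opening': 0.08539071196592485}
scene knob_top 0.6 [351. 207.] [0.424 0.06  0.25 ]
scene clamp_pivot 0.87 [352. 258.] [0.521 0.102 0.24 ]
scene clamp_pivot 0.16 [343. 288.] [0.457 0.065 0.071]
scene foot 0.9 [350. 241.] [0.428 0.065 0.172]
scene stand 0.9 [334. 307.] [0.47  0.054 0.017]
scene jar 0.9 [318. 407.] [0.692 0.122 0.07 ]
scene jar 0.7 [343. 283.] [0.545 0.1   0.204]
scene jar 0.59 [437. 271.] [0.31  0.215 0.037]
scene bottle_a 0.93 [240. 302.] [ 0.543 -0.12   0.025]
scene bottle_a 0.75 [279. 276.] [ 0.451 -0.081  0.024]
scene canister 0.68 [456. 317.] [0.403 0.278 0.033]
top knob_top 0.74 [293. 275.] [0.419 0.051 0.25 ]
top clamp_post 0.66 [236. 258.] [0.434 0.157 0.259]
top clamp_pivot 0.86 [273. 208.] [0.541 0.107 0.238]
top foot 0.78 [295. 281.] [0.409 0.046 0.249]
top stand 0.26 [288. 274.] [0.42  0.059 0.25 ]
top jar 0.84 [295. 291.] [0.412 0.052 0.098]
top jar 0.68 [214. 355.] [0.262 0.2   0.068]
top jar 0.67 [296. 277.] [0.415 0.046 0.249]
top bottle_a 0.91 [388. 260.] [ 0.508 -0.133  0.066]
top canister 0.93 [193. 298.] [0.373 0.263 0.065]
```

View pics/scene0.png

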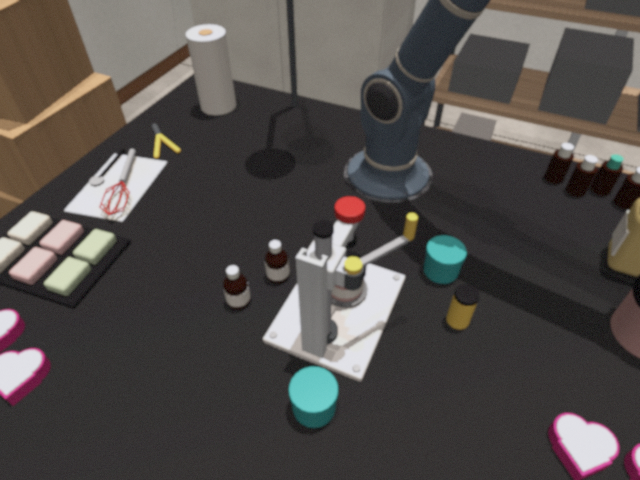

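View pics/top0.png

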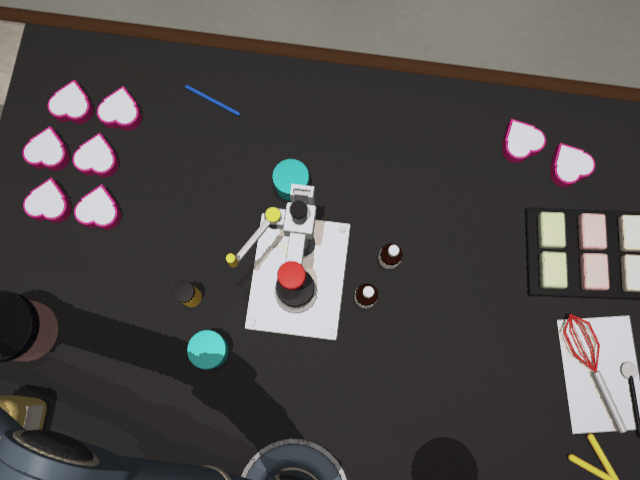

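The scene view shows the red knob at (350,209), the post at (411,225) and the pivot hub at (352,262). In the top view they are at (291,275), (232,260) and (273,215), with the column at (299,210). Next I'll fit the geometry from colour and depth.

Run:
```python
from h import *
im=cv2.imread("pics/top0.png"); d=np.load("top_d.npy"); P=arm.camera_params("top")
hsv=cv2.cvtColor(im,cv2.COLOR_BGR2HSV).astype(int); H,S,V=hsv[...,0],hsv[...,1],hsv[...,2]
vv,uu=np.mgrid[:480,:640]
X=(np.linalg.inv(P["mtx"])@np.stack([uu*d,vv*d,d]).reshape(3,-1)-P["t"][:,None]); X=(P["R"].T@X).T.reshape(480,640,3)
def blob(c,m,zmin=.1,r=22):
    k=m&(np.hypot(uu-c[0],vv-c[1])<r)&(X[...,2]>zmin); p=X[k]; zt=np.percentile(p[:,2],90)
    t=p[p[:,2]>zt-.006]; print(c,k.sum(),len(t),t.mean(0).round(4),"midrange",((t.max(0)+t.min(0))/2).round(4),np.ptp(t,axis=0).round(3)); return t.mean(0)
red=((H<8)|(H>172))&(S>120); yel=(H>20)&(H<40)&(S>110)
k=blob((291,275),red); po=blob((232,260),yel); pv=blob((273,215),yel)
col=blob((299,210),V<60,.2,14)
print("len",np.linalg.norm((po-pv)[:2]), "knob-col",np.linalg.norm((k-col)[:2]),"pv-col",np.linalg.norm((pv-col)[:2]))
f=(k-col)[:2]; print("front dir deg",np.degrees(np.arctan2(f[1],f[0])),"lever deg",np.degrees(np.arctan2(*(po-pv)[:2][::-1])))
```

```text
(291, 275) 624 533 [0.4167 0.0535 0.2641] midrange [0.3404 0.0299 0.7995] [0.205 0.098 1.107]
(232, 260) 125 79 [0.43   0.1642 0.2767] midrange [0.4301 0.1637 0.2772] [0.017 0.016 0.009]
(273, 215) 184 160 [0.5274 0.1056 0.2461] midrange [0.3908 0.0508 0.7942] [0.306 0.14  1.117]
(299, 210) 241 217 [0.5265 0.0549 0.3074] midrange [0.3912 0.0251 0.8233] [0.306 0.088 1.059]
len 0.11370712121200326 knob-col 0.10979471916531257 pv-col 0.05066815808784986
front dir deg -179.2811969179937 lever deg 148.95797812624696
```

Run:
```python
from h import *
from scipy.optimize import least_squares
im=cv2.imread("pics/top0.png"); d=np.load("top_d.npy"); P=arm.camera_params("top")
hsv=cv2.cvtColor(im,cv2.COLOR_BGR2HSV).astype(int); H,S,V=hsv[...,0],hsv[...,1],hsv[...,2]
vv,uu=np.mgrid[:480,:640]
X=(np.linalg.inv(P["mtx"])@np.stack([uu*d,vv*d,d]).reshape(3,-1)-P["t"][:,None]); X=(P["R"].T@X).T.reshape(480,640,3)
def blob(c,m,zmin=.1,r=22):
    k=m&(np.hypot(uu-c[0],vv-c[1])<r)&(X[...,2]>zmin)&(X[...,2]<.33); p=X[k]; zt=np.percentile(p[:,2],80)
    t=p[abs(p[:,2]-zt)<.005]; print(c,len(t),t.mean(0).round(4),((t.max(0)+t.min(0))/2).round(4),np.ptp(t,axis=0).round(3)); return (t.max(0)+t.min(0))/2
red=((H<8)|(H>172))&(S>120); yel=(H>20)&(H<40)&(S>110)
k=blob((291,275),red); po=blob((232,260),yel); pv=blob((273,215),yel); col=blob((299,210),V<60,.2,14)
def f(x):
    c,s=np.cos(x[2]),np.sin(x[2]); R=np.array([[c,-s],[s,c]]); b=x[3]
    L=np.array([[-.11,0],[-.115*np.sin(b),.05+.115*np.cos(b)],[0,.05],[0,0]])
    return ((L@R.T+x[:2])-np.array([k,po,pv,col])[:,:2]).ravel()
r=least_squares(f,[col[0],col[1],0,1.1]); print(r.x.round(4),(r.fun*1e3).round(1))
np.save("fit.npy",np.r_[r.x,k[2]])
```

```text
(291, 275) 541 [0.4189 0.0546 0.2495] [0.4187 0.0545 0.2502] [0.048 0.049 0.009]
(232, 260) 74 [0.4299 0.1642 0.2769] [0.4301 0.1638 0.2775] [0.017 0.016 0.008]
(273, 215) 162 [0.5294 0.1065 0.2391] [0.5296 0.1072 0.2401] [0.028 0.027 0.009]
(299, 210) 214 [0.5291 0.0556 0.2977] [0.5291 0.0555 0.2984] [0.031 0.028 0.009]
[0.5294 0.056  0.0088 1.0329] [ 0.7  0.5 -0.4  0.2 -0.6 -1.2  0.3  0.5]
```

```bash
cat >> h.py <<'E'
from scipy.spatial.transform import Rotation as Ro
cx,cy,yaw,_,kz=np.load("fit.npy")
def S(x,y): c,s=np.cos(yaw),np.sin(yaw); return np.array([cx+c*x-s*y,cy+s*x+c*y])
def ori(yang):  # tool down, tool y at world angle yang
    y=np.array([np.cos(yang),np.sin(yang),0]); z=np.array([0,0,-1.]); return Ro.from_matrix(np.c_[np.cross(y,z),y,z]).as_rotvec()
def post(b,z,sg): # lever angle -> TCP pose, fingers closing tangentially
    return np.r_[S(-.115*np.sin(b),.05+.115*np.cos(b)),z], ori(yaw+np.pi/2+b+sg*np.pi/2)
E
python3 - <<'E'
from h import *
for sg in (1,-1):
  for b in (1.06,1.033,.5,.05):
    for z in (.16,.243,.34):
      q=arm.ik(*post(b,z,sg)); print(sg,b,z,None if q is None else q.round(2))
for o in (0,.01,.02):
  for a in (0,np.pi/2,-np.pi/2,np.pi):
   for z in (.30,.17):
    q=arm.ik(np.r_[S(-.11+o,0),z],ori(a)); print("knob",o,round(a,1),z,None if q is None else q.round(2))
E
```

```text
1 1.06 0.16 [-1.37  0.35  1.13  2.15 -0.41  0.88 -2.06]
1 1.06 0.243 [-1.45  0.14  1.13  2.05 -0.15  1.03 -2.33]
1 1.06 0.34 [-0.96 -0.    0.52  1.89  0.    1.25 -2.52]
1 1.033 0.16 [-1.37  0.36  1.13  2.15 -0.42  0.88 -2.09]
1 1.033 0.243 [-1.45  0.15  1.13  2.05 -0.16  1.03 -2.35]
1 1.033 0.34 [-0.96  0.    0.52  1.89 -0.    1.25 -2.55]
1 0.5 0.16 [-1.33  0.49  1.12  2.03 -0.54  0.96 -2.56]
1 0.5 0.243 [-1.47  0.41  1.28  1.94 -0.44  1.12 -2.64]
1 0.5 0.34 None
1 0.05 0.16 [-0.29  0.38 -0.24  1.86  0.11  0.91  2.62]
1 0.05 0.243 [ 0.36  0.54 -1.17  1.74  0.52  1.23  2.26]
1 0.05 0.34 [ 0.38  0.43 -1.17  1.6   0.4   1.38  2.36]
-1 1.06 0.16 [-0.67  0.2   0.25  2.12 -0.07  0.83  0.69]
-1 1.06 0.243 [-0.71  0.09  0.28  2.02 -0.03  1.03  0.65]
-1 1.06 0.34 [-0.75  0.01  0.3   1.88 -0.    1.25  0.62]
-1 1.033 0.16 [-0.68  0.2   0.25  2.12 -0.07  0.83  0.66]
-1 1.033 0.243 [-0.72  0.1   0.28  2.02 -0.03  1.03  0.62]
-1 1.033 0.34 [-0.76  0.01  0.31  1.88 -0.    1.25  0.59]
-1 0.5 0.16 [-0.75  0.3   0.31  2.   -0.12  0.86  0.13]
-1 0.5 0.243 [-0.78  0.2   0.33  1.91 -0.07  1.05  0.09]
-1 
[... 877 characters left out ...]
.34  2.16 -0.07  0.84  1.42]
knob 0.01 -1.6 0.3 [-0.89 -0.03  0.66  2.    0.02  1.16 -1.81]
knob 0.01 -1.6 0.17 [-0.88  0.17  0.74  2.18 -0.15  0.84 -1.62]
knob 0.01 3.1 0.3 None
knob 0.01 3.1 0.17 [ 0.76  0.35 -1.16  2.1   0.4   0.93  2.52]
knob 0.02 0 0.3 [-0.76 -0.    0.55  1.98  0.    1.16 -0.21]
knob 0.02 0 0.17 [-0.69  0.17  0.53  2.15 -0.11  0.85 -0.09]
knob 0.02 1.6 0.3 [-0.62  0.    0.41  1.98 -0.    1.16  1.36]
knob 0.02 1.6 0.17 [-0.53  0.16  0.34  2.14 -0.07  0.85  1.43]
knob 0.02 -1.6 0.3 [-0.88 -0.01  0.67  1.99  0.01  1.16 -1.78]
knob 0.02 -1.6 0.17 [-0.87  0.19  0.75  2.16 -0.17  0.85 -1.59]
knob 0.02 3.1 0.3 None
knob 0.02 3.1 0.17 [ 0.75  0.37 -1.16  2.08  0.43  0.95  2.5 ]
```

Run:
```python
from h import *
arm.set_gripper(.045)
p,o=post(1.033,.36,-1)
s=arm.read_state(); arm.servo_line(s["tcp_pos"]+[0,0,.13])
arm.move_ptp(p,o)
s=arm.read_state(); print(s["tcp_pos"]-p,s["clock"],s["contact_force"])
im,d=arm.capture("wrist"); P=arm.camera_params("wrist"); cv2.imwrite("pics/w1.png",im[:,:,::-1])
for m in arm.mark_of("wrist","clamp_post")[:2]:
    u=m["xy"]; print(m["confidence"],u); c=P["R"].T@(np.linalg.inv(P["mtx"])@[u[0],u[1],1]); C=-P["R"].T@P["t"]
    print("at z=kz+.005:",C+c*(kz+.005-C[2])/c[2],"expected",p)
```

```text
[-1.13945774e-04  1.46402430e-03 -5.09317331e-05] 4.3 [ 0.07499414 -0.26110203 -0.33710683]
0.69 [324.8, 240.0]
at z=kz+.005: [0.42803712 0.16569469 0.2552005 ] expected [0.42968584 0.16401484 0.36      ]
0.31 [286.1, 331.3]
at z=kz+.005: [0.48077352 0.09805569 0.2552005 ] expected [0.42968584 0.16401484 0.36      ]
```

View pics/w1.png

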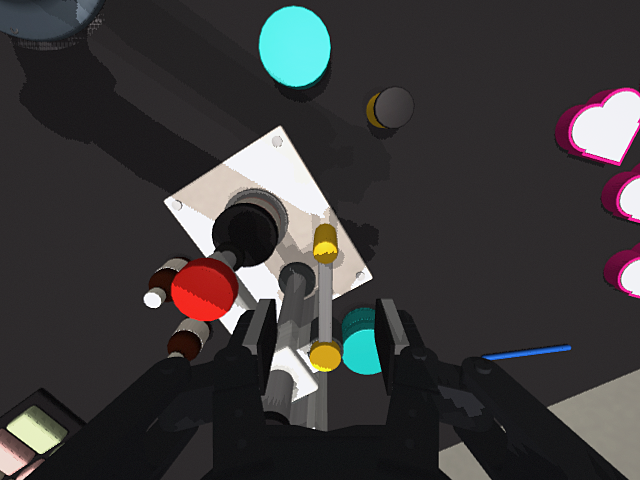

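The wrist view shows the post at (325,240), with the lever lined up between the fingers. That agrees with the fit to within 2 mm, so I'll swing it out.

```bash
cat >> h.py <<'E'
def swing(b0,b1,z,n=9):
    fm=0
    for b in np.linspace(b0,b1,n)[1:]:
        arm.servo_line(*post(b,z,-1),speed=.06); f=arm.read_state()["contact_force"]; fm=max(fm,np.linalg.norm(f[:2]))
    s=arm.read_state(); print("max f",fm,"end",s["contact_force"].round(1),s["clock"],s["opening"])
E
python3 - <<'E'
from h import *
p,o=post(1.033,.243,-1)
arm.servo_line(p,o,speed=.1); print(arm.read_state()["contact_force"].round(1))
arm.set_gripper(.026); print(arm.read_state()["contact_force"].round(1),arm.read_state()["opening"])
swing(1.033,0.0,.243)
im,d=arm.capture("top"); cv2.imwrite("pics/top2.png",im[120:360,150:470,::-1].repeat(2,0).repeat(2,1))
E
```

```text
[-0.3  0.3  0.1]
[ 0.2 -0.7 -0.2] 0.0259877296363897
max f 1.032670133528272 end [0.2 0.4 0.9] 9.2417 0.025876332832961032
```

View pics/top2.png

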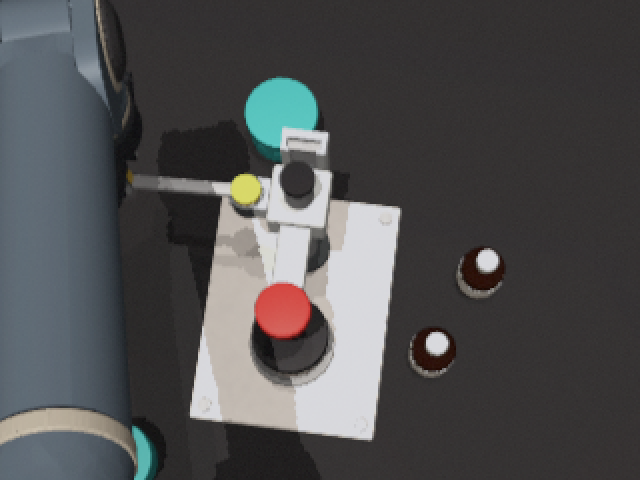

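Run:
```python
from h import *
p,o=post(0.0,.34,-1); arm.servo_line(p,o,speed=.15)
arm.set_gripper(0.0)
k=S(-.107,0); o=ori(yaw)
arm.move_ptp(np.r_[k,.30],o); arm.servo_line(np.r_[k,kz+.008],speed=.08); arm.dwell(.3)
F=lambda: np.mean([(arm.dwell(.02),arm.read_state()["contact_force"][2])[1] for _ in range(3)])
b=F(); print("base",b,arm.read_state()["clock"])
z=kz+.008; log=[]; hist=[]
while z>kz-.095:
    z-=.002 if z>kz-.018 else .0007
    arm.servo_line(np.r_[k,z],speed=.02); f=F()-b; s=arm.read_state(); log.append((round((kz-s["tcp_pos"][2])*1e3,1),round(f,1)))
    if z<kz-.018:
        ref=np.median(hist[-20:-3]) if len(hist)>8 else np.inf
        if f>ref+5 or f>22: print("contact",ref,f); break
        hist.append(f)
    elif f>18: print("stuck"); break
    if s["clock"]>45: print("time"); break
arm.dwell(.5); print(F()-b,arm.read_state()["clock"]); print(log[::3],log[-10:])
```

```text
base 0.005929761773472995 12.3
contact 2.4849010413584636 8.171583719735382
8.204936401932576 36.25
[(np.float64(-5.9), np.float64(-0.0)), (np.float64(0.0), np.float64(0.5)), (np.float64(6.2), np.float64(0.6)), (np.float64(12.2), np.float64(0.5)), (np.float64(18.2), np.float64(0.7)), (np.float64(20.2), np.float64(3.2)), (np.float64(22.3), np.float64(2.6)), (np.float64(24.4), np.float64(2.1)), (np.float64(26.5), np.float64(2.3)), (np.float64(28.6), np.float64(2.7)), (np.float64(30.7), np.float64(2.5)), (np.float64(32.8), np.float64(2.8)), (np.float64(34.9), np.float64(2.7)), (np.float64(36.9), np.float64(2.5)), (np.float64(39.1), np.float64(2.4)), (np.float64(41.2), np.float64(3.2)), (np.float64(43.3), np.float64(2.3)), (np.float64(45.4), np.float64(2.7)), (np.float64(47.5), np.float64(2.3)), (np.float64(49.5), np.float64(2.9)), (np.float64(51.7), np.float64(3.0)), (np.float64(53.8), np.float64(3.0)), (np.float64(55.9), np.float64(2.2)), (np.float64(57.9), np.float64(2.5)), (np.float64(60.1), np.float64(2.6)), (np.float64(62.1), np.float64(3.3))] [(np.float64(57.3), np.float64(2.8)), (np.float64(57.9), np.float64(2.5)), (np.float64(58.6), np.float64(2.5)), (np.float64(59.4), np.float64(2.2)), (np.float64(60.1), np.float64(2.6)), (np.float64(60.8), np.float64(2.5)), (np.float64(61.4), np.float64(2.1)), (np.float64(62.1), np.float64(3.3)), (np.float64(62.6), np.float64(5.4)), (np.float64(63.0), np.float64(8.2))]
```

Run:
```python
from h import *
s=arm.read_state()["tcp_pos"]; dz=kz-s[2]; print("drop",dz)
arm.servo_line(np.r_[s[:2],.29],speed=.12)
p,o=post(.02,.29,-1); arm.move_ptp(p,o); arm.set_gripper(.04)
z=.243-dz+.001
p,o=post(.02,z,-1); arm.servo_line(p,o,speed=.1); s=arm.read_state(); print(s["contact_force"].round(1),s["clock"])
arm.set_gripper(.026); swing(.02,1.1,z)
b=np.linspace(1.1,1.13,3)[1:]
for x in b: arm.servo_line(*post(x,z,-1),speed=.03)
print(arm.read_state()["contact_force"].round(1))
# relieve, open, leave
arm.servo_line(*post(1.09,z,-1),speed=.06); arm.set_gripper(.04)
p,o=post(1.09,.33,-1); arm.servo_line(p,speed=.12); s=arm.read_state(); print(s["contact_force"].round(1),s["clock"])
im,d=arm.capture("wrist"); cv2.imwrite("pics/w3.png",im[:,:,::-1])
P=arm.camera_params("wrist")
for m in arm.mark_of("wrist","clamp_post")[:1]:
    u=m["xy"]; c=P["R"].T@(np.linalg.inv(P["mtx"])@[u[0],u[1],1]); C=-P["R"].T@P["t"]
    q=(C+c*(kz-dz+.005-C[2])/c[2])[:2]-S(0,.05); print("lever",m["confidence"],np.arctan2(q[1],q[0])-yaw-np.pi/2,np.linalg.norm(q))
```

```text
drop 0.06302614346801352
[-0.5  1.1  0.4] 39.7667
max f 1.2072719724010226 end [ 0.7 -0.9  0.9] 43.325 0.02602622650627646
[ 3.4  2.2 -1.3]
[-0.2 -1.2 -0.6] 45.7583
lever 0.59 1.0983351139202187 0.11785816206044944
```

View pics/w3.png

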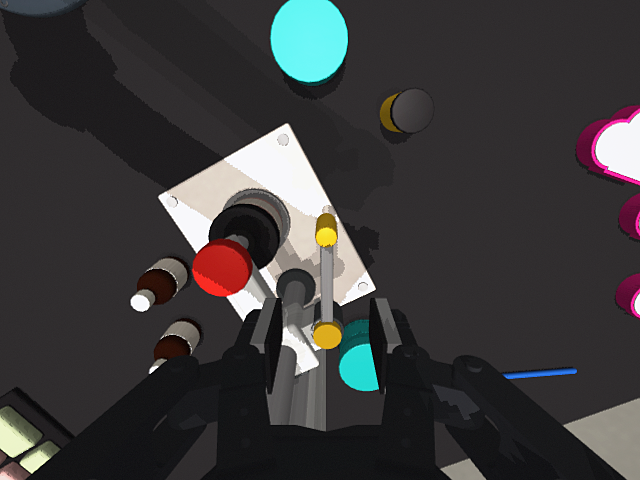

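The wrist view shows the lever swung in, with the post at (326,230) at about 1.10 rad. Everything around the press is undisturbed and the arm is clear, so I'll hand in.

Run:
```python
from h import *
arm.dwell(.3); print(arm.finish_job())
```

```text
the job is handed in; nothing more can be done
None
```

I handed the job in with the foot pressed to first contact with the lid (63 mm down, about 6 N more than sliding takes) and the lever measured at about 1.10 rad, beyond the 0.92 lock point. The surroundings looked undisturbed, but I didn't re-check the foot's contact after locking, and no verdict came back.

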